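# Close the bead jars after the craft class

## Task

Close the four open bead jars: put each white lid on the jar whose beads have the colour of the lid's knob, plug down into the mouth so that it lies flat on the rim. Leave the two red lids where they are, they belong elsewhere; do not tip any jar over, and leave all jars standing upright on the table.

Things in the scene. Friction and masses are not known exactly. Their poses are not given: they have to be found in the camera images.
- jar_blue: Open clear glass jar with large blue beads in it (they stay in the jar, their tops 34 mm above the table). Straight, 52 mm outside diameter, 50 mm high, 3 mm wall, so the mouth is 46 mm wide. Loose on the table, about 250 g. Origin: centre of its underside; z up. With its lid on, the lid's plug hangs 6 mm into the mouth with about 8 mm of play all round, the disc lies on the rim and the lid's origin is 44 mm above the jar's
- jar_green: Open clear glass jar with large green beads in it (they stay in the jar, their tops 34 mm above the table). Straight, 52 mm outside diameter, 50 mm high, 3 mm wall, so the mouth is 46 mm wide. Loose on the table, about 250 g. Origin: centre of its underside; z up. With its lid on, the lid's plug hangs 6 mm into the mouth with about 8 mm of play all round, the disc lies on the rim and the lid's origin is 44 mm above the jar's
- jar_yellow: Open clear glass jar with large yellow beads in it (they stay in the jar, their tops 34 mm above the table). Straight, 52 mm outside diameter, 50 mm high, 3 mm wall, so the mouth is 46 mm wide. Loose on the table, about 250 g. Origin: centre of its underside; z up. With its lid on, the lid's plug hangs 6 mm into the mouth with about 8 mm of play all round, the disc lies on the rim and the lid's origin is 44 mm above the jar's
- jar_black: Open clear glass jar with large black beads in it (they stay in the jar, their tops 34 mm above the table). Straight, 52 mm outside diameter, 50 mm high, 3 mm wall, so the mouth is 46 mm wide. Loose on the table, about 250 g. Origin: centre of its underside; z up. With its lid on, the lid's plug hangs 6 mm into the mouth with about 8 mm of play all round, the disc lies on the rim and the lid's origin is 44 mm above the jar's
- lid_blue: Loose jar lid with a white disc and a blue knob, 64 mm across, 40 mm high in all: a cork plug (30 mm across, 6 mm high) below, on which it stands on the table; then the flat disc, 64 mm across and 6 mm thick (6 to 12 mm above the origin); then an upright round knob in the middle, 26 mm across and 28 mm high (12 to 40 mm above the origin), by which it is picked up. About 40 g. Origin: centre of the plug's underside; z up
- lid_green: Loose jar lid with a white disc and a green knob, 64 mm across, 40 mm high in all: a cork plug (30 mm across, 6 mm high) below, on which it stands on the table; then the flat disc, 64 mm across and 6 mm thick (6 to 12 mm above the origin); then an upright round knob in the middle, 26 mm across and 28 mm high (12 to 40 mm above the origin), by which it is picked up. About 40 g. Origin: centre of the plug's underside; z up
- lid_yellow: Loose jar lid with a white disc and a yellow knob, 64 mm across, 40 mm high in all: a cork plug (30 mm across, 6 mm high) below, on which it stands on the table; then the flat disc, 64 mm across and 6 mm thick (6 to 12 mm above the origin); then an upright round knob in the middle, 26 mm across and 28 mm high (12 to 40 mm above the origin), by which it is picked up. About 40 g. Origin: centre of the plug's underside; z up
- lid_black: Loose jar lid with a white disc and a black knob, 64 mm across, 40 mm high in all: a cork plug (30 mm across, 6 mm high) below, on which it stands on the table; then the flat disc, 64 mm across and 6 mm thick (6 to 12 mm above the origin); then an upright round knob in the middle, 26 mm across and 28 mm high (12 to 40 mm above the origin), by which it is picked up. About 40 g. Origin: centre of the plug's underside; z up
- red_lid_blue: Loose lid with a red disc and a blue knob, not wanted here; same shape as the white ones: 64 mm across, 40 mm high in all: a cork plug (30 mm across, 6 mm high) below, on which it stands on the table; then the flat disc, 64 mm across and 6 mm thick (6 to 12 mm above the origin); then an upright round knob in the middle, 26 mm across and 28 mm high (12 to 40 mm above the origin), by which it is picked up. About 40 g. Origin: centre of the plug's underside; z up
- red_lid_yellow: Loose lid with a red disc and a yellow knob, not wanted here; same shape as the white ones: 64 mm across, 40 mm high in all: a cork plug (30 mm across, 6 mm high) below, on which it stands on the table; then the flat disc, 64 mm across and 6 mm thick (6 to 12 mm above the origin); then an upright round knob in the middle, 26 mm across and 28 mm high (12 to 40 mm above the origin), by which it is picked up. About 40 g. Origin: centre of the plug's underside; z up
There are look-alikes about, which are no part of the job. Leave any purple or turquoise look-alike of the lid_yellow alone.

How it is judged:
By the outcome, as a careful person would: the job done as asked, in the order asked, and still so for the second after the job is handed in, with the robot touching nothing.
It also fails if it takes over 112 s, if anything falls off the work surface, if the arm or the gripper's body presses on something with over 40 N, if the wrist force passes 120 N, or if a joint passes its speed limit or range.

## Robot

A 7-joint arm with a two-finger parallel gripper is mounted at the origin on the work surface. World frame = base frame: x ahead of the robot, y to its left, z up, the work surface at z = 0. Lengths are in mm, angles in rad, forces in N, time in s.
With the tool pointing down it reaches from about 425 to 950 mm from the base axis. Payload 16.7 kg.
Tool frame: the origin (TCP) lies on the centre line of the jaws, within the pads' length; the fingertips stand 14 mm ahead of it and the grasp point (between the pads) lies 5 mm behind it; z points along the fingers, y is the line along which they close (so a half turn about z gives the same grasp; the last joint's range is limited). The gripper opens to 94 mm and grips with 3 to 60 N. Pads are 16 mm wide; open, the fingers measure 119 mm over their backs; the gripper's body (75 mm by 177 mm) begins 78 mm behind the grasp point.
Start: joints at [1.006, 0.426, 0.074, 1.606, -0.034, 1.111, -0.067], TCP at [272.613, -617.461, 219.467] pointing down, gripper open.
Joint ranges: [-2.85, 2.85], [-0.5, 2.14], [-1.23, 1.37], [0.21, 2.46], [-1.02, 4.16], [0.16, 2.05], [-2.73, 2.73]. Speed limits (rad/s): [1.89, 1.89, 2.39, 2.39, 3.01, 3.01, 3.01].

## Interface

Orientations are given as a rotation vector (axis times angle).
In Python, from cell import arm, kin, eyes, nets, status gives the robot as it stands. Calls block until the motion is done:
- arm.move_to(position, orientation): joint-space move of the TCP to a pose.
- arm.move_l(position, orientation=None, v=150, until_force=None): straight line of the TCP; orientation=None keeps the orientation; v is the mean speed in mm/s. With until_force (N) it stops when the force on the tool has changed by that much, and returns True; else False.
- arm.set_joints(angles): joint-space move.
- arm.grip(opening, force=None): opening from 0.0 (shut) to 1.0 (fully open); force is the grip in N (None keeps the last); returns when the fingers have stopped.
- arm.hold(seconds).
- kin.ik(position, orientation): joint angles nearest the present ones, or None.
- eyes.grab_frame(name): name is "scene" or "top" or "wrist"; returns a dict with "img" (384x512x3 uint8, red, green, blue), "fovy" (degrees; the focal length in pixels is half the picture's height over the tangent of half this angle, whatever the lens; pixels are square), "cx", "cy" (the principal point, pixels), "R" (3x3) and "t" (3): a world point X has camera coordinates R X + t. Camera axes: x right, y down, z forward; pixel columns grow to the right and rows downward; lengths in mm; the calibration is good to about 2 mm. A picture is of the moment at which its call begins. There is no depth.
A pose or a line that the arm cannot do raises arm.Unreachable and nothing moves.
- arm.close_job(): hands the job in; it is judged then, once.
Trained networks look in the newest picture that a camera, given by its name, has taken for a name from the list of things; names that differ only in an ending like _2 or _b are one class to them, and where a whole thing is asked for, a point or a joint stands for the part that bears it (a point fixed in the world has none). Each returns a list of dicts, best first, with "score" (0 to 1); they miss things now and then, are a little off and sometimes report something else, mostly with a low value. They report only what shows in the picture. A call takes as long as a camera call. They do not tell look-alikes from the thing itself.
- nets.cut_out(camera, query): "mask" (384x512 bool, what is visible of it) and "bbox" ([centre column, centre row, width, height] in pixels, round what is visible of it).
Readings, each from a call of its own:
- status.get_t(): time.
- status.get_joints(): joint angles.
- status.get_joint_vel(): joint speeds.
- status.get_joint_torque(): joint torques, N m.
- status.get_eef_pos(): TCP position.
- status.get_tool_rot(): TCP orientation.
- status.get_ft_force(): force on the tool from outside, world axes, zero at the start.
- status.get_moment(): the same for the moment, N m.
- status.get_finger_gap(): opening from 0.0 (shut) to 1.0 (fully open).
- status.get_gripper_force(): force on a finger pad.
Only numpy, scipy, OpenCV 4.12 (cv2) and the standard library are available. Lean on these libraries where they do the work, as an engineer would, in place of code of your own. Each camera call takes 0.05 s, during which the arm holds its last target. There are 200 camera calls.

## Working session

There is one attempt and no reset: what is moved stays moved. The work goes in short steps, each a Python script; the robot and the scene stay as the last script left them, time stands still between calls to the robot, and variables do not carry over. Pictures are saved under pics/ and viewed, at most 14 in all, crops included, and the job is handed in when it is done.

```bash
mkdir -p pics; ls
cat > h.py <<'E'
import numpy as np, cv2
from cell import arm, kin, eyes, nets, status
def cam(n):
    f=eyes.grab_frame(n); return f
def ray(f,u,v,z):
    F=f["img"].shape[0]/2/np.tan(np.radians(f["fovy"])/2)
    R=np.array(f["R"]);t=np.array(f["t"])
    d=R.T@np.array([(u-f["cx"])/F,(v-f["cy"])/F,1]);c=-R.T@t
    return c+d*(z-c[2])/d[2]
def proj(f,X):
    F=f["img"].shape[0]/2/np.tan(np.radians(f["fovy"])/2)
    p=np.array(f["R"])@X+np.array(f["t"]); return np.array([f["cx"]+F*p[0]/p[2],f["cy"]+F*p[1]/p[2]])
def save(f,n): cv2.imwrite("pics/"+n,cv2.resize(f["img"][:,:,::-1],(800,600)))
E
python3 - <<'E'
from h import *
for n in("top","scene"):
    f=cam(n);save(f,n+"1.png")
    print(n,f["fovy"],f["cx"],f["cy"],-np.array(f["R"]).T@f["t"])
    for q in["jar_blue","jar_green","jar_yellow","jar_black","lid_blue","lid_green","lid_yellow","lid_black","red_lid_blue","red_lid_yellow"]:
        for r in nets.cut_out(n,q)[:3]:
            b=np.array(r["bbox"]);z=25 if q[0]=='j' else 12
            print(q,round(r["score"],2),b.round(),ray(f,b[0],b[1],z).round()[:2])
print(status.get_tool_rot(),status.get_t())
E
```

```text
pics
top 57.99858368379984 251.4818192817232 189.7911700106867 [412.4170855  -61.98410768 788.41217337]
jar_blue 0.56 [235. 159.  25.  27.] [597. -21.]
jar_blue 0.46 [295. 204.  30.  26.] [ 496. -157.]
jar_green 0.95 [296. 204.  27.  25.] [ 496. -159.]
jar_yellow 0.75 [214. 208.  30.  31.] [485.  23.]
jar_black 0.6 [345. 164.  33.  27.] [ 588. -269.]
lid_blue 0.85 [111. 222.  28.  28.] [453. 255.]
lid_green 0.88 [298. 150.  28.  27.] [ 624. -166.]
lid_yellow 0.9 [351. 207.  31.  28.] [ 493. -283.]
lid_yellow 0.72 [378. 258.  30.  31.] [ 381. -339.]
lid_yellow 0.68 [404. 214.  29.  30.] [ 479. -402.]
lid_black 0.71 [158. 214.  22.  32.] [472. 150.]
lid_black 0.44 [167. 158.  24.  28.] [601. 137.]
red_lid_yellow 0.86 [167. 157.  24.  27.] [602. 136.]
scene 49.5219666142808 253.13870295161317 187.88880718653834 [1168.09821668 -114.71294958  903.87350532]
jar_blue 0.58 [273. 213.  20.  28.] [594. -14.]
jar_blue 0.56 [334. 221.  22.  22.] [625. 138.]
jar_blue 0.17 [215. 186.  20.  33.] [ 498. -157.]
jar_yellow 0.61 [283. 180.  23.  28.] [490.  24.]
jar_black 0.56 [176. 218.  24.  24.] [ 596. -257.]
jar_black 0.5 [282. 180.  21.  27.] [489.  22.]
lid_blue 0.78 [367. 171.  22.  23.] [462. 262.]
lid_blue 0.67 [391. 213.  26.  15.] [601. 292.]
lid_blue 0.47 [169. 189.  22.  18.] [ 495. -282.]
lid_green 0.86 [216. 231.  23.  21.] [ 629. -159.]
lid_yellow 0.91 [169. 190.  19.  22.] [ 498. -279.]
lid_yellow 0.69 [153. 159.  27.  21.] [ 384. -332.]
lid_yellow 0.69 [126. 187.  27.  18.] [ 482. -394.]
lid_black 0.72 [328. 175.  21.  12.] [469. 151.]
red_lid_blue 0.77 [390. 214.  23.  21.] [603. 289.]
red_lid_blue 0.2 [333. 219.  21.  20.] [612. 140.]
red_lid_yellow 0.69 [334. 221.  18.  21.] [618. 140.]
[-3.07389584e+00 -6.48288264e-01 -1.70089391e-05] 1.1
```

View pics/top1.png

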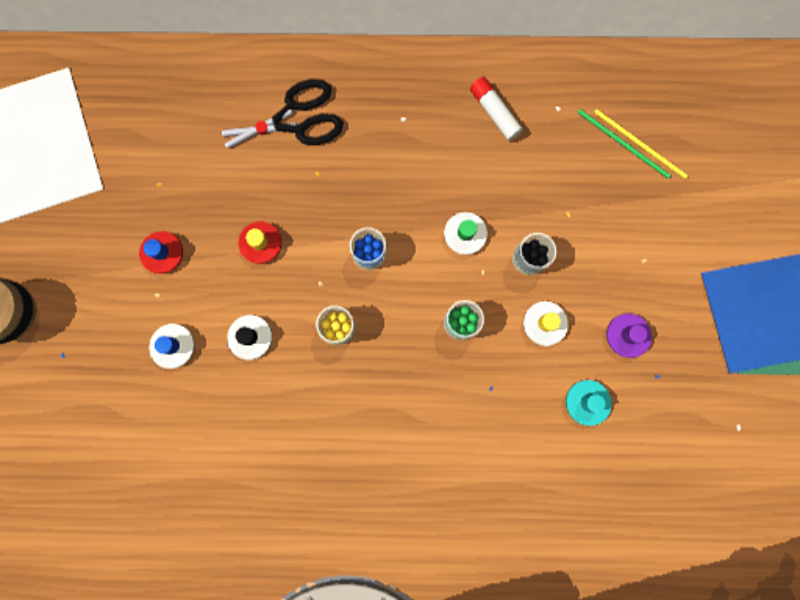

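View pics/scene1.png

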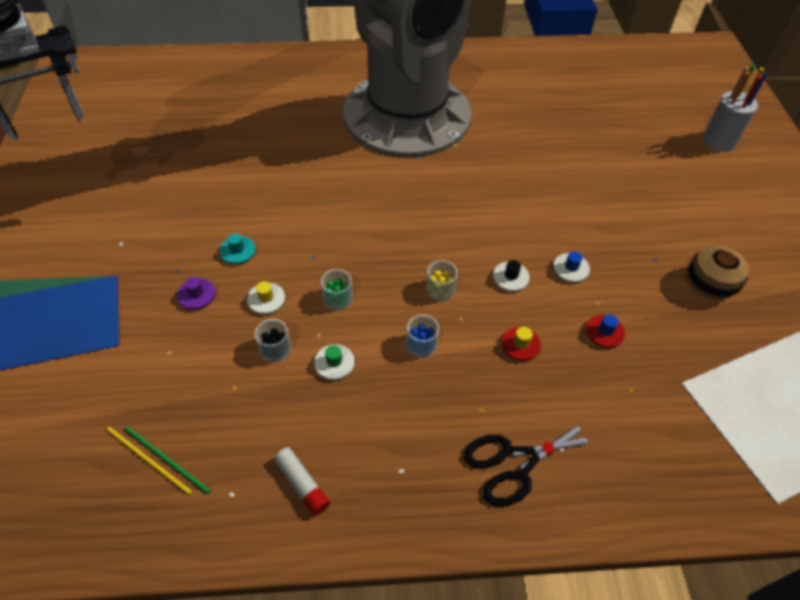

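The top picture (800x600) shows the white lids at (171,346) blue, (249,337) black, (466,233) green and (546,324) yellow. The jar mouths are at (334,324) yellow, (464,319) green, (368,245) blue and (536,250) black. The two red lids and the purple and turquoise look-alikes stay clear of these. The scene picture agrees. Next I'll look from above with the wrist camera at two places.

Run:
```python
from h import *
f=cam("top");s=1.5625
P=dict(lb=(171,346,12),lk=(249,337,12),lg=(466,233,12),ly=(546,324,12),jy=(334,324,50),jg=(464,319,50),jb=(368,245,50),jk=(536,250,50))
for k,(u,v,z) in P.items(): print(k,ray(f,u/s,v/s,z).round(1))
for i,p in enumerate([(540,-215,330),(500,100,330)]):
    arm.move_to(p,[np.pi,0,0])
    w=cam("wrist");save(w,f"w{i}.png");np.save(f"w{i}.npy",w,allow_pickle=True)
    print(status.get_t(),w["fovy"],(-np.array(w["R"]).T@w["t"]).round())
    for k,(u,v,z) in P.items():
        X=ray(f,u/s,v/s,z);print(k,(proj(w,X)*s).round())
```

```text
lb [454.1 258.   12. ]
lk [468.2 146.9  12. ]
lg [ 625.4 -165.7   12. ]
ly [ 491.9 -279.7   12. ]
jy [484.7  21.2  50. ]
jg [ 493.6 -156.9   50. ]
jb [596.2 -23.3  50. ]
jk [ 591.6 -258.2   50. ]
3.0 62.65989396177239 [ 613. -215.  496.]
lb [-55. 327.]
lk [ 50. 314.]
lg [351. 154.]
ly [467. 291.]
jy [152. 309.]
jg [341. 299.]
jb [186. 187.]
jk [452. 192.]
4.2583 62.65989396177239 [574.  99. 496.]
lb [247. 290.]
lk [356. 276.]
lg [690. 110.]
ly [785. 252.]
jy [488. 268.]
jg [683. 258.]
jb [545. 141.]
jk [816. 146.]
```

View pics/w0.png

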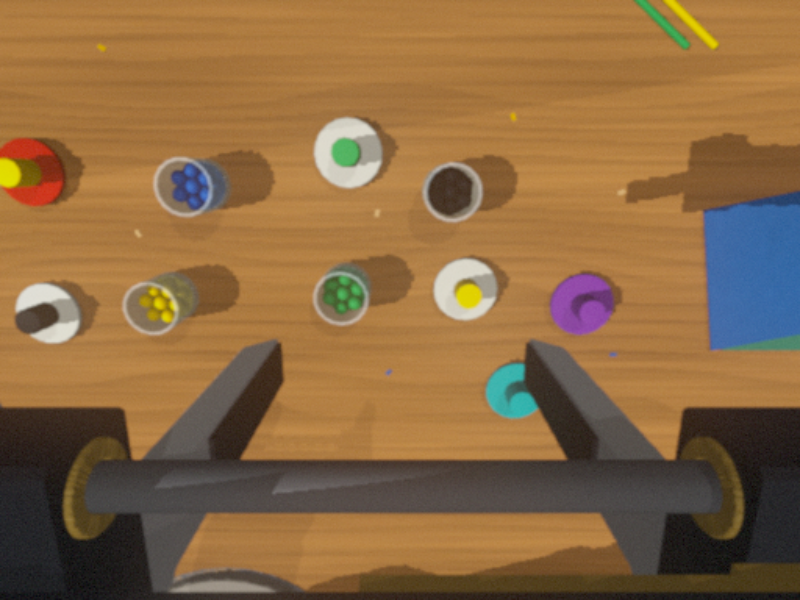

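View pics/w1.png

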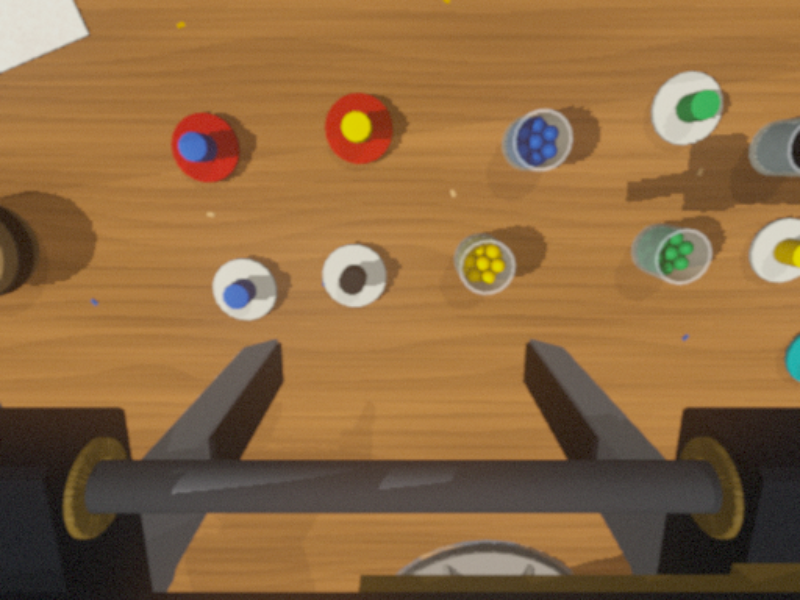

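The wrist pictures agree with the top-camera predictions to within about 2 mm. For example, the lid_green disc is at (348,152), predicted (351,154), and the jar_black rim is at (452,191), predicted (452,192). That is accurate enough, so I'll start with the black lid.

```bash
cat >> h.py <<'E'
D=[np.pi,0,0]
w0=np.load("w0.npy",allow_pickle=True).item();w1=np.load("w1.npy",allow_pickle=True).item()
W=dict(lg=(w0,348,152,12),ly=(w0,465,289,12),jg=(w0,342,298,50),jb=(w0,185,187,50),jk=(w0,452.5,191.5,50),lb=(w1,245,289,12),lk=(w1,354,275,12),jy=(w1,486,266,50))
T=dict(lb=(454.1,258),lk=(468.2,146.9),lg=(625.4,-165.7),ly=(491.9,-279.7),jy=(484.7,21.2),jg=(493.6,-156.9),jb=(596.2,-23.3),jk=(591.6,-258.2))
P={k:(ray(f,u/1.5625,v/1.5625,z)[:2]+np.array(T[k]))/2 for k,(f,u,v,z) in W.items()}
def pick(k):
    x,y=P[k]
    arm.move_to([x,y,150],D); arm.grip(.65); arm.move_l([x,y,60],v=150)
    c=arm.move_l([x,y,29],v=60,until_force=8)
    arm.grip(0,force=20); g=status.get_finger_gap()
    arm.move_l([x,y,160],v=150)
    print(k,P[k].round(1),"contact",c,"gap mm",g*94,status.get_finger_gap()*94,status.get_gripper_force(),status.get_t())
def place(k):
    x,y=P[k]
    arm.move_to([x,y,160],D); arm.move_l([x,y,85],v=120)
    c=arm.move_l([x,y,68],v=25,until_force=4); z=status.get_eef_pos()[2]
    arm.grip(.5); arm.move_l([x,y,160],v=150)
    print(k,P[k].round(1),"contact",c,"z",z,status.get_t())
E
python3 - <<'E'
from h import *
print({k:(P[k]-T[k]).round(1) for k in P})
pick("lk");place("jk")
arm.move_to([540,-215,330],D);w=cam("wrist");save(w,"w2.png")
E
```

```text
{'lg': array([0.9, 1.3]), 'ly': array([1.1, 1. ]), 'jg': array([ 0.6, -0.5]), 'jb': array([0.2, 0.6]), 'jk': array([ 0.4, -0.3]), 'lb': array([0.6, 0.8]), 'lk': array([0.7, 1. ]), 'jy': array([0.7, 1. ])}
lk [468.9 147.9] contact False gap mm 25.507633317592948 25.701093730779775 19.999912977218628 8.8167
jk [ 592.  -258.5] contact True z 72.5885388254417 12.95
```

View pics/w2.png

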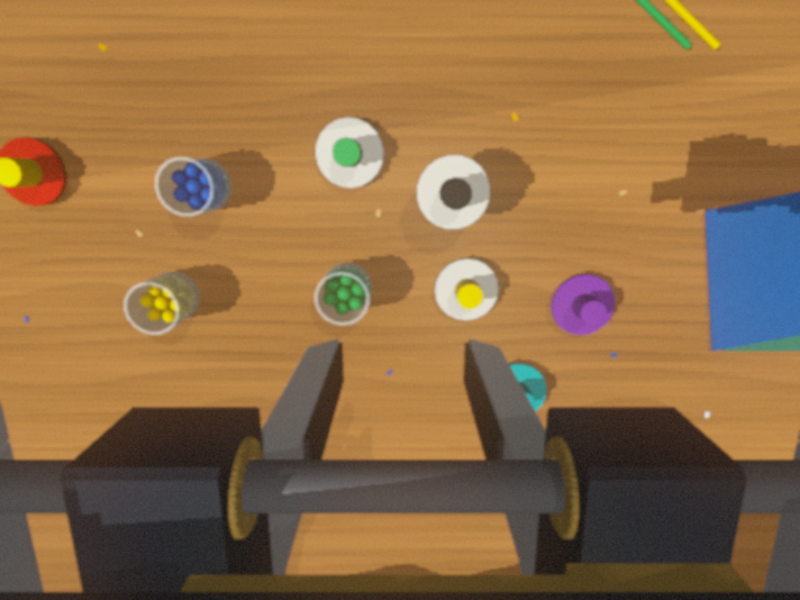

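The black lid lies flat on its jar: disc at (453,192), contact at z 72.6 against 73 expected. On to the other three.

Run:
```python
from h import *
for a,b in(("lg","jg"),("ly","jy"),("lb","jb")): pick(a);place(b)
arm.move_to([500,-60,330],D);w=cam("wrist");save(w,"w3.png")
arm.move_to([272,-617,220],D);save(cam("scene"),"s3.png")
```

```text
lg [ 626.3 -164.4] contact False gap mm 25.537247401718307 25.550409023015483 19.99995231628418 18.125
jg [ 494.2 -157.4] contact True z 72.27460998882988 21.2917
ly [ 493.  -278.7] contact False gap mm 25.568083891604616 25.46166416352233 19.999884366989136 25.3833
jy [485.4  22.2] contact True z 72.58695850527612 29.1
lb [454.7 258.8] contact False gap mm 25.450868971490596 25.42501639241204 19.999937117099762 33.5833
jb [596.4 -22.7] contact True z 72.56678566752356 37.35
```

View pics/w3.png

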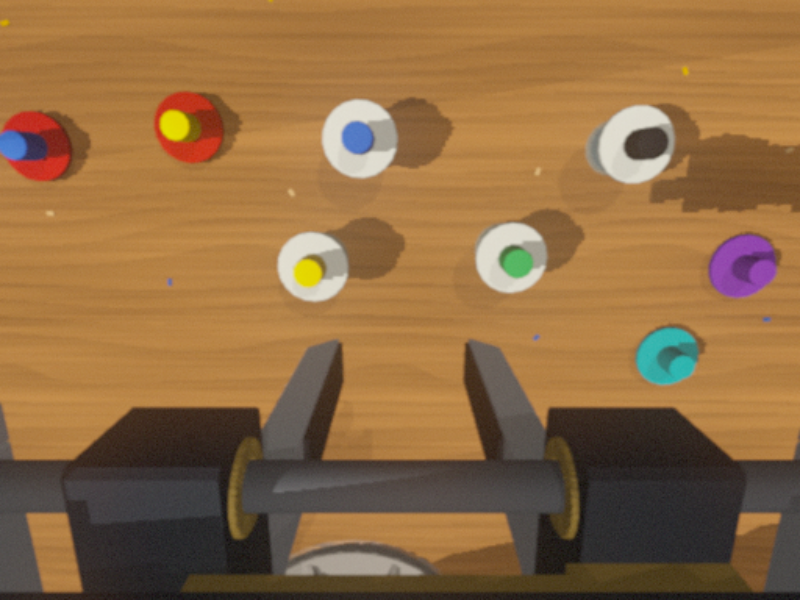

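View pics/s3.png

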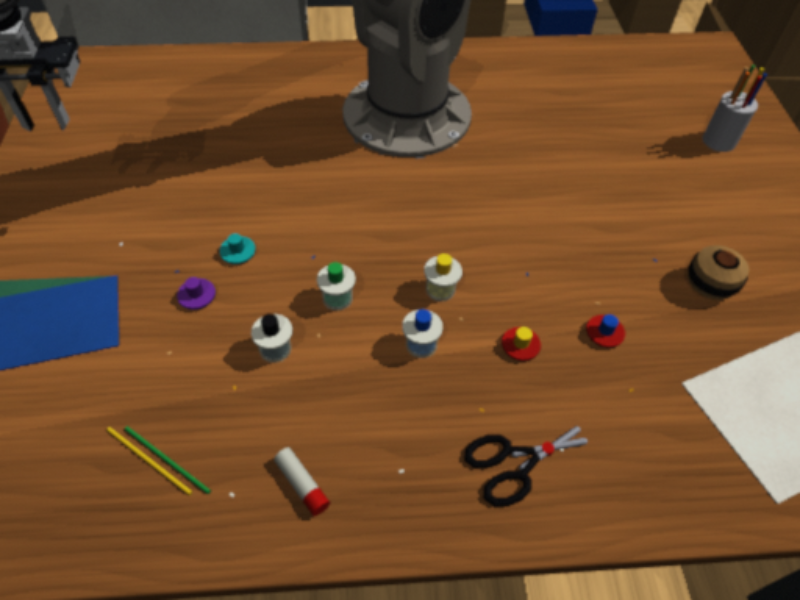

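All four lids lie flat on the matching jars, at scene pixels (336,280) green, (443,270) yellow, (423,328) blue and (271,335) black. The red lids and look-alikes haven't moved.

```bash
python3 -c "
from h import *
print(arm.close_job(),status.get_t())"
```

```text
the job is handed in; nothing more can be done
the job is handed in; nothing more can be done
```

All four white lids lie flat on the jars matching their knob colours, the jars are upright and the red lids untouched; the job was handed in at about 40 s of the 112 s allowed.

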